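# Lock the carton stop on a packing jig

## Task

Slide the stop along by its upright grip post until its rubber foot has pushed the carton home and holds it snugly against the rubber bar at the fence, firm but without crushing the carton. Then flip the cam lever all the way over centre so that the tube is locked with the carton still held tight, without straining the lever. Let go, and leave the tape roll, cup and flat mailer box alone.

Things in the scene. Friction and masses are not known exactly. Their poses are not given: they have to be found in the camera images.
- jig: Fixed packing jig: a grey deck 150 (x) x 440 (y) x 10 mm. Origin at the centre of its underside, on the table. Its y axis runs along the sliding tube from the clamp housing (y = -180 mm) to the fence (y = +184 mm); its x points away from the robot. All heights below are above the table.
- fence_face (a point): Middle of the fence's inner face (aluminium plate 150 mm wide, top at 100 mm). In front of it hangs a black rubber bar 100 mm wide, 35 to 75 mm high, 10 thick, set by hand: its face stands somewhere from 12 to 42 mm off the fence (jig y = 142 to 172 mm) and is not measured, so where the carton comes home must be felt.
- housing_top (a point): Centre of the top of the clamp housing, a grey painted block 60 (x) x 50 (y) mm, 85 mm high; two cheeks on it hold the lever's axle and reach 110 mm.
- carton: Small brown carton with a tape strip over its top, 110 (x) x 100 (y) x 90 mm high, loose on the deck between foot and rubber bar, not yet touching either; 0.17 to 0.33 kg, slides on the deck at 0.8 to 2.5 N. Origin at the centre of its underside. More than 14 N from the foot crushes it.
- stop: The sliding stop: an aluminium tube 22 mm thick along the jig's y, axis 55 mm high, through the housing; slides 100 mm towards the fence, never turns. Origin on its axis, at the housing's centre when fully back. While unlocked it drags with about 8 N and stays where it is left; force on the carton = push on the post minus this drag.
- stop_post (a point): Grip point on the axis of the stop's black upright post: a cylinder 18 mm thick, its top 125 mm high, this point 20 mm below the top. The post stands 95 mm ahead (+y of the jig) of the stop's origin, 75 mm behind the foot's face, on a collar 32 mm thick that reaches 71 mm high.
- stop_face (a point): Centre of the face of the stop's black rubber foot (50 wide, 44 high) with its spring relaxed, 170 mm ahead of the stop's origin, 55 mm high; moves with the tube. The foot's spring gives about 5 N per mm over 9 mm. When the post is let go the foot keeps pressing with what it had, at most 8 N; 4 to 8 N left is snug.
- lever (a joint): Angle of the cam lever, rad: 0 = open, where it starts, leaning 0.35 from upright towards the robot (jig -x); 1.95 = closed at its end stop, lying level to the jig's +x. A spring resists: most at 0.7 to 1.5, about 0.8 N m, none at 1.75 (centre). Past centre it snaps to the end stop by itself and stays; let go before, it springs back to open.
- lever_pivot (a point): The lever's axle on top of the housing, 100 mm high, fixed to the jig at x = 0, y = -180 mm; the axle lies along the jig's y.
- lever_end (a point): Centre of the lever's rounded black end, a crosswise roller 20 mm thick and 22 mm wide, 80 mm from the axle; the steel bar is 16 mm wide (jig y), 8 mm thick. Flipping takes up to 12 N square to the lever at this end; more than 25 N on the lever strains it.
- tape_roll: Bystander: roll of brown packing tape lying flat, 100 mm outside diameter, 76 mm hole, 48 mm high, origin at the centre of its underside.
- cup: Bystander: empty black cup, 72 mm across, 95 mm high, origin at the centre of its underside.
- mailer: Bystander: flat brown mailer box 80 x 130 x 28 mm, origin at the centre of its underside.

How it is judged:
On the way, in this order (a step that is already met when the one before it is completed fails the run):
1. with the lever still open, the foot presses the carton home with more than 4 N (contact force between stop and carton above 4 N and value of joint lever below 1 rad and y of carton in the frame of jig above 0.088 m), for 0.3 s.
2. the lever is over centre and closed (value of joint lever above 1.85 rad), for 0.3 s.
At the end, for the whole second after the job is handed in: The lever is closed past 1.85 rad; the stop's foot still presses the carton with more than 4 N; the carton stands upright on the deck, home at the rubber bar (centre more than 88 mm along the jig's y) and square to the jig within 0.06 rad; all at rest (value of joint lever above 1.85 rad and contact force between stop and carton above 4 N and y of carton in the frame of jig above 0.088 m and angle between the y axis of carton and the y axis of jig, either way round below 0.06 rad and angle between carton's own z axis and vertical below 0.06 rad and linear speed of each of carton, stop below 0.01 m/s); the robot touches nothing.
It fails at once if the foot presses the carton with more than 14 N (contact force between stop and carton above 14 N).
It fails at once if the lever is pushed with more than 25 N (contact force between lever and the fingers above 25 N or contact force between lever and the arm above 25 N).
It fails at once if the tape roll is disturbed by more than 30 mm (distance of tape_roll from where it was at the start of the episode above 0.03 m).
It fails at once if the cup is disturbed by more than 30 mm (distance of cup from where it was at the start of the episode above 0.03 m).
It fails at once if the mailer box is disturbed by more than 30 mm (distance of mailer from where it was at the start of the episode above 0.03 m).
It also fails if it takes over 67 s, if anything falls off the work surface, if the arm or the gripper's body presses on something with over 40 N, if the wrist force passes 120 N, or if a joint passes its speed limit or range.

## Robot

A 6-joint arm with a two-finger parallel gripper is mounted at the origin on the work surface. World frame = base frame: x ahead of the robot, y to its left, z up, the work surface at z = 0. Lengths are in m, angles in rad, forces in N, time in s.
With the tool pointing down it reaches from about 0.375 to 0.9 m from the base axis. Payload 3.1 kg.
Tool frame: the origin (TCP) lies between the finger pads; the fingertips stand 19 mm ahead of it and the grasp point (between the pads) is the TCP; z points along the fingers, y is the direction in which the jaws open and shut (so a half turn about z gives the same grasp; the last joint's range is limited). The gripper opens to 87 mm and grips with 3 to 60 N. Pads are 19 mm wide; open, the fingers measure 117 mm over their backs; the gripper's body (75 mm by 190 mm) begins 51 mm behind the grasp point.
Start: joints at [-1.327, 0.527, 1.433, -0, 1.181, -0.178], TCP at [0.256, -0.57, 0.242] pointing down, gripper open.
Joint ranges: [-3.08, 3.08], [-0.75, 2.2], [0.22, 2.44], [-1.43, 4.57], [0, 2.65], [-2.85, 2.85]. Speed limits (rad/s): [2.79, 2.79, 3.14, 3.14, 3.14, 3.14].

## Interface

Orientations are given as a unit quaternion [x, y, z, w].
In Python, from rig import robot gives the robot as it stands.
- The arm moves only by the tool apply_moves, never from a script. Its argument "series" is a list of rows, each a list of 7 numbers: the shift along the tool's x, y, z in cm, then the turn, a rotation vector about the tool's x, y, z in degrees, then the opening, from 0 (shut) to 1 (fully open). In form: [[dx, dy, dz, rx, ry, rz, grip], ...]. A call has 1 to 5 rows; each row is the pose to reach, as a shift and turn from the pose commanded when the call began, along the tool's axes at that moment; what a row does not reach only later rows make up. A row lasts 1/12 s, in which the tool goes at most 41.7 mm and 7.16 degrees, less where a joint would pass 70% of its speed; a pose out of reach is approached as far as the arm can. A call with a gripper value outside its range is refused whole. The fingers move at their own pace and stop on an object; "newtons" is the grip in N (left out, the last holds). Time passes only in rows, so rows that repeat a pose let the fingers close. It gives the time, the measured TCP pose, the force and the opening at its end, in the units of the state.
- robot.get_obs(): the state, without advancing time (a new reading comes with each control period).
- robot.camera(name): name is "scene" or "side" or "wrist"; returns the picture (420x560x3 uint8, red, green, blue); there is no depth.
- robot.camera_params(name): a dict with "mtx" (3x3 intrinsics, pixels), "origin" and "rotation" of the camera in the world. Camera axes: x right, y down, z forward; pixel columns grow to the right and rows downward; lengths in m; the calibration is good to about 2 mm. A picture is of the moment at which its call begins: read the wrist's pose just before it. camera_params takes no time and is no camera call; for the wrist camera it gives the pose at the moment of the call.
- robot.hand_in(): hands the job in, once; it reports no verdict.
The state is a dict: "time": time; "q": joint angles; "joint_velocities": joint speeds; "joint_torque": joint torques, N m; "position": TCP position; "tool_rot": TCP orientation; "ft_force": force on the tool from outside, world axes, zero at the start; "moment": the same for the moment, N m; "grip_width": finger opening in m.
Only numpy, scipy, OpenCV 4.12 (cv2) and the standard library are available. Lean on these libraries where they do the work, as an engineer would, in place of code of your own. Each camera call takes 0.05 s, during which the arm holds its last target. There are 200 camera calls.

## Working session

There is one attempt and no reset: what is moved stays moved. The work goes in short steps, Python scripts to look and compute and a tool call to move; the robot and the scene stay as the last step left them, time stands still between calls to the robot, and variables do not carry over. Pictures are saved under pics/ and viewed, about 8 in all and at most 12, crops included, and the job is handed in when it is done.

Besides the shell and the picture viewer there is one more tool, called after "Call:" by a JSON object that holds its "fn" and its "kwargs", one argument or row to a line. apply_moves: Moves the arm, as the interface text tells. Its arguments: {"type":"object","properties":{"series":{"type":"array"},"newtons":{"type":"number"}},"required":["series"]}

```bash
mkdir -p pics; ls
python3 - <<'E'
from rig import robot
import cv2,numpy as np
for n in("scene","side"):
    im=robot.camera(n); cv2.imwrite(f"pics/{n}0.png",im[:,:,::-1]); p=robot.camera_params(n); print(n,p)
o=robot.get_obs();print(o)
E
```

```text
pics
scene {'mtx': array([[402.08897651,   0.        , 290.32752391],
       [  0.        , 402.08897651, 212.43849872],
       [  0.        ,   0.        ,   1.        ]]), 'origin': array([ 1.13562761, -0.05034074,  0.58210829]), 'rotation': array([ 0.68047934,  0.5978479 , -0.28286463, -0.31545738])}
side {'mtx': array([[522.25956005,   0.        , 276.91982631],
       [  0.        , 522.25956005, 201.88019127],
       [  0.        ,   0.        ,   1.        ]]), 'origin': array([0.17542987, 0.63582948, 0.6220525 ]), 'rotation': array([-0.24973253,  0.84995365, -0.44695134,  0.12428582])}
{'time': 0.1, 'q': array([-1.32749722e+00,  5.28385151e-01,  1.43375206e+00,  1.06255148e-05,
        1.18137820e+00, -1.78512323e-01]), 'joint_velocities': array([-0.00154003, -0.0024552 , -0.00389727,  0.00046168, -0.0006802 ,
       -0.0004245 ]), 'joint_torque': array([-3.78968407e-04, -4.40984988e+01, -1.77150768e+01,  6.35165465e-02,
        5.33687475e-02, -4.15093564e-05]), 'position': array([ 0.255758  , -0.56961137,  0.24066913]), 'tool_rot': array([ 9.77841679e-01,  2.09343559e-01, -2.62264308e-05, -9.61034450e-04]), 'ft_force': array([ 0.36476728, -0.53337036,  0.08057546]), 'moment': array([-0.06746819,  0.04965334, -0.00108216]), 'grip_width': 0.0872506719998325}
```

View pics/scene0.png

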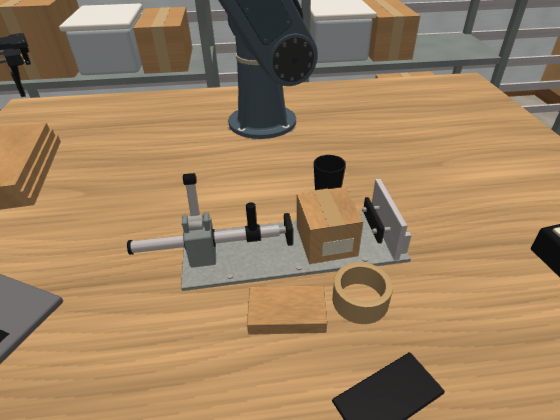

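View pics/side0.png

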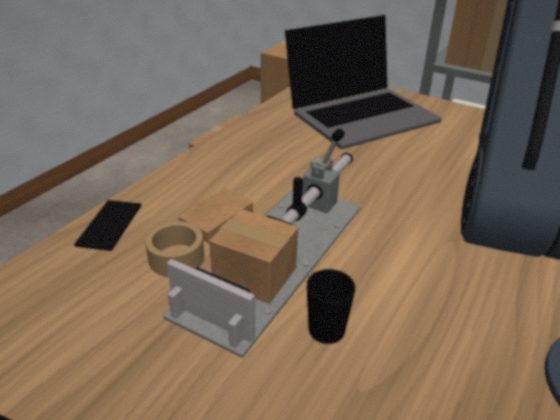

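The scene view shows the lever roller at about (190,180), the post top at (251,206), the carton at (328,225) and the fence at (390,220). The deck's front corners are at about (184,283) and (408,262). The side view shows the same layout from behind the fence. Next I'll zoom in for exact pixels.

```bash
cat > h.py <<'E'
import numpy as np,cv2
from rig import robot
from scipy.spatial.transform import Rotation as R
def ray(p,uv):
    d=R.from_quat(p["rotation"]).apply(np.linalg.inv(p["mtx"])@[uv[0],uv[1],1]); return np.array(p["origin"]),d/np.linalg.norm(d)
def onz(p,uv,z):
    o,d=ray(p,uv); return o+d*(z-o[2])/d[2]
def proj(p,X):
    c=R.from_quat(p["rotation"]).inv().apply(np.array(X)-p["origin"]); v=p["mtx"]@c; return v[:2]/v[2]
E
python3 - <<'E'
import cv2
a=cv2.imread('pics/scene0.png')[165:291,120:420];cv2.imwrite('pics/c1.png',cv2.resize(a,None,fx=2.6,fy=2.6,interpolation=cv2.INTER_CUBIC))
a=cv2.imread('pics/side0.png')[120:355,140:375];cv2.imwrite('pics/c2.png',cv2.resize(a,None,fx=2.5,fy=2.5,interpolation=cv2.INTER_CUBIC))
E
```

```text
(no output)
```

View pics/c1.png

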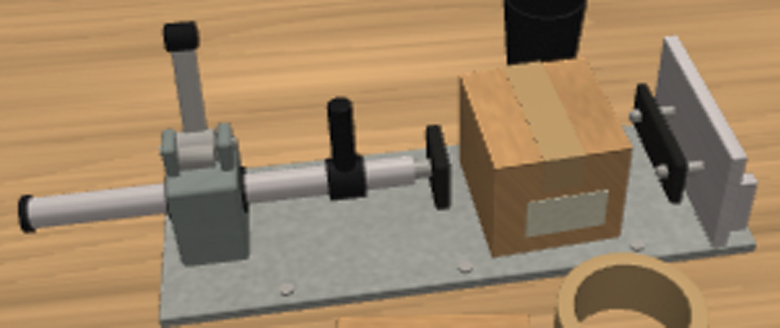

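View pics/c2.png

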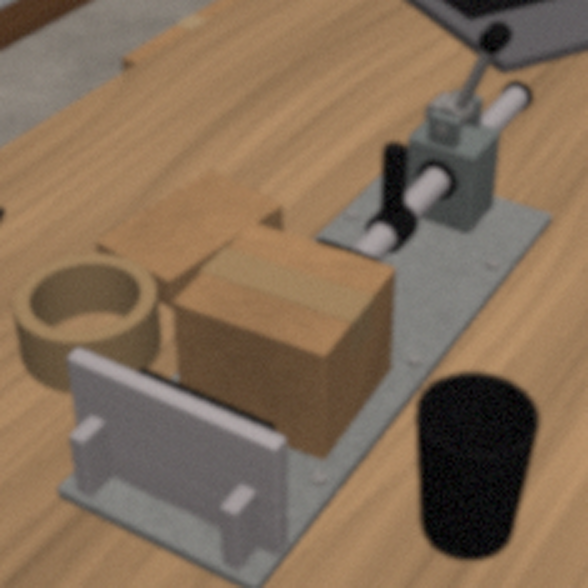

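Run:
```python
from h import *
S=robot.camera_params("scene");D=robot.camera_params("side")
c=lambda u,v:(120+u/2.6,165+v/2.6)
d=lambda u,v:(140+u/2.5,120+v/2.5)
A=onz(S,c(162,318),.01);B=onz(S,c(755,243),.01)
C=onz(D,d(62,490),.01);E=onz(D,d(260,582),.01);F=onz(D,d(550,215),.01)
print("front",A,B,np.linalg.norm(A-B),"side",C,E,F,np.linalg.norm(C-E),np.linalg.norm(E-F))
src=np.array([A,B,C,E,F])[:,:2];loc=np.array([[75,-220],[75,220],[75,220],[-75,220],[-75,-220]])/1e3
def fit(src,loc):
    m,l=src.mean(0),loc.mean(0);a=src-m;b=loc-l
    th=np.arctan2((b[:,0]*a[:,1]-b[:,1]*a[:,0]).sum(),(a*b).sum());Q=np.array([[np.cos(th),-np.sin(th)],[np.sin(th),np.cos(th)]])
    t=m-Q@l;return th,Q,t,(src-(loc@Q.T+t))*1e3
th,Q,t,r=fit(src,loc);print(th,t,r.round(1))
def tri(a,b):
    o1,d1=ray(S,a);o2,d2=ray(D,b);k=np.linalg.lstsq(np.c_[d1,-d2],o2-o1,rcond=None)[0]
    p,q=o1+k[0]*d1,o2+k[1]*d2;return (p+q)/2,np.linalg.norm(p-q)
for n,a,b,z in(("post",c(340,103),d(395,150),.125),("roller",c(182,37),d(495,38),.175),("tubeend",c(27,214),d(517,97),.055),("fenceTop",c(740,157),d(80,355),.1)):
    P,e=tri(a,b);print(n,P,e,"jig",Q.T@(P[:2]-t),"z-planes",Q.T@(onz(S,a,z)[:2]-t),Q.T@(onz(D,b,z)[:2]-t))
for n,uv in(("ctn0",(460,78)),("1",(497,168)),("2",(630,148)),("3",(583,60))): print(n,Q.T@(onz(S,c(*uv),.1)[:2]-t))
print("cup",onz(D,d(478,390),.095))
print("jig y dir",Q[:,1])
for l in((0,-.18),(0,0),(0,.184)):print(l,Q@l+t)
```

```text
front [ 0.63982754 -0.190452    0.01      ] [0.62536084 0.24503458 0.01      ] 0.4357267988459769 side [0.62103566 0.24602801 0.01      ] [0.47634321 0.23695265 0.01      ] [ 0.49279777 -0.19475102  0.01      ] 0.1449767792004088 0.43201714395981955
0.03926973108434883 [0.55781199 0.02400747] [[-1.6  2.4]
 [ 1.2 -1.7]
 [-3.1 -0.8]
 [ 2.1 -3.9]
 [ 1.3  4. ]]
post [ 0.56040628 -0.05338943  0.12433814] 0.0014258769110194634 jig [-0.00044628 -0.07743908] z-planes [-0.00047791 -0.07791737] [-0.0008748  -0.07545298]
roller [ 0.53780426 -0.15590736  0.17531647] 9.114690542146047e-05 jig [-0.0270557  -0.17899063] z-planes [-0.0274567  -0.17902206] [-0.02681558 -0.17964588]
tubeend [ 0.56959153 -0.28265458  0.05459615] 0.001295839400819656 jig [-2.68980876e-04 -3.06888093e-01] z-planes [-0.00059192 -0.30728465] [-0.00053348 -0.30510829]
fenceTop [0.62265352 0.21673768 0.09816512] 0.003516753468750923 jig [0.07235806 0.19003597] z-planes [0.07560611 0.19015134] [0.07002151 0.18996218]
ctn0 [-0.04638767  0.01562231]
1 [0.05773632 0.02267313]
2 [0.05343462 0.11831168]
3 [-0.05239196  0.11345674]
cup [0.40801326 0.10809912 0.095     ]
jig y dir [-0.03925964  0.99922904]
(0, -0.18) [ 0.56487873 -0.15585376]
(0, 0) [0.55781199 0.02400747]
(0, 0.184) [0.55058822 0.20786562]
```

Call:
{"fn": "apply_moves", "kwargs": {
  "series": [
    [47.9,-31.9,0,0,0,-68.1,0],
    [47.9,-31.9,0,0,0,-68.1,0],
    [47.9,-31.9,0,0,0,-68.1,0],
    [47.9,-31.9,0,0,0,-68.1,0],
    [47.9,-31.9,0,0,0,-68.1,0]
  ],
  "newtons": 10
}}

```text
time: 0.52
position: [0.3672, -0.3919, 0.2411]
tool_rot: [0.865, 0.502, 0.0, -0.001]
ft_force: [0.5, -0.4, -0.2]
grip_width: 0.0614
```

```bash
cat >> h.py <<'E'
TH=.03927;T=np.array([.55781,.02401])
J=lambda x,y,z:np.array([*(T+np.array([[np.cos(TH),-np.sin(TH)],[np.sin(TH),np.cos(TH)]])@[x,y]),z])
def goal(pos,rot):
    "shift (cm) and turn (deg) in tool axes to world pos, rot"
    o=robot.get_obs();r=R.from_quat(o["tool_rot"])
    print("cm",np.round(r.inv().apply(pos-o["position"])*100,2),"deg",np.round((r.inv()*rot).as_rotvec(degrees=True),2),"t",o["time"],"F",o["ft_force"].round(2),"pos",o["position"].round(4))
jr=lambda X,Y,Z:R.from_euler('z',TH)*R.from_matrix(np.array([X,Y,Z],float).T)
DOWN=jr([0,1,0],[1,0,0],[0,0,-1])
E
python3 -c "
from h import *
goal(J(0,-.107,.24),DOWN)"
```

```text
cm [36.49  1.6   0.13] deg [-3.000e-02 -5.000e-02 -3.197e+01] t 0.5167 F [ 0.53 -0.36 -0.21] pos [ 0.3672 -0.3919  0.2411]
```

Call:
{"fn": "apply_moves", "kwargs": {
  "series": [
    [36.5,1.6,0.1,0,0,-32,0],
    [36.5,1.6,0.1,0,0,-32,0],
    [36.5,1.6,0.1,0,0,-32,0],
    [36.5,1.6,0.1,0,0,-32,0],
    [36.5,1.6,0.1,0,0,-32,0]
  ]
}}

```text
time: 0.93
position: [0.4793, -0.2162, 0.2407]
tool_rot: [0.693, 0.721, -0.0, -0.0]
ft_force: [1.3, -0.2, -0.1]
grip_width: 0.0283
```

```bash
python3 -c "
from h import *
goal(J(0,-.107,.24),DOWN)"
```

```text
cm [12.99  8.79  0.07] deg [-0.03 -0.02  0.01] t 0.9333 F [ 1.29 -0.2  -0.07] pos [ 0.4793 -0.2162  0.2407]
```

Call:
{"fn": "apply_moves", "kwargs": {
  "series": [
    [13,8.8,0,0,0,0,0],
    [13,8.8,0,0,0,0,0],
    [13,8.8,0,0,0,0,0],
    [13,8.8,0,0,0,0,0],
    [13,8.8,0,0,0,0,0]
  ]
}}

```text
time: 1.35
position: [0.5647, -0.08, 0.2407]
tool_rot: [0.693, 0.721, 0.001, -0.0]
ft_force: [0.4, 1.0, -0.0]
grip_width: 0.0018
```

Run:
```python
from h import *
goal(J(0,-.107,.102),DOWN)
p=robot.camera_params("wrist");im=robot.camera("wrist");cv2.imwrite("pics/w1.png",im[:,:,::-1])
for q in [J(0,-.0774,.125),J(-.0274,-.18,.175)]:print(proj(p,q))
```

```text
cm [-0.31 -0.31 13.87] deg [ 0.11 -0.13  0.07] t 1.35 F [ 0.37  1.   -0.01] pos [ 0.5647 -0.08    0.2407]
[271.27634546 178.98538097]
[234.54423165 325.14331527]
```

View pics/w1.png

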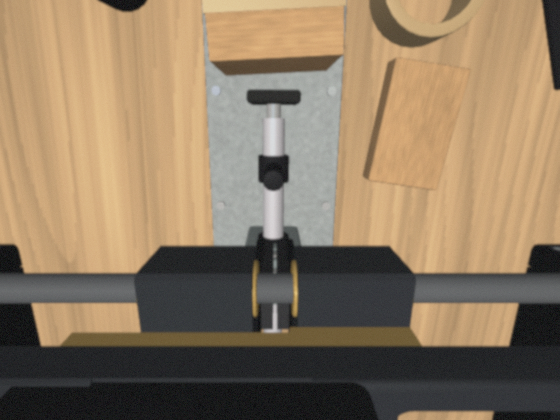

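The wrist view shows the post top at (273,180), where I predicted (271,179). The deck is aligned with the image. Now I'll go down behind the post.

Call:
{"fn": "apply_moves", "kwargs": {
  "series": [
    [-0.3,-0.3,3,0,0,0,0],
    [-0.3,-0.3,6,0,0,0,0],
    [-0.3,-0.3,9,0,0,0,0],
    [-0.3,-0.3,12,0,0,0,0],
    [-0.3,-0.3,13.9,0,0,0,0]
  ]
}}

```text
time: 1.82
position: [0.5571, -0.0891, 0.0992]
tool_rot: [0.695, 0.719, -0.001, -0.002]
ft_force: [0.4, -0.4, -0.2]
grip_width: 0.0004
```

```bash
python3 -c "
from h import *
robot.camera('side')
goal(J(0,-.095,.102),DOWN)"
```

```text
cm [ 1.75  0.67 -0.55] deg [-0.55 -0.19 -0.36] t 1.8667 F [-0.3   0.56 -1.81] pos [ 0.5553 -0.0886  0.0965]
```

Call:
{"fn": "apply_moves", "kwargs": {
  "series": [
    [0,0,0,0,0,0,0],
    [0,0,0,0,0,0,0],
    [0,0,0,0,0,0,0]
  ]
}}

```text
time: 2.12
position: [0.5604, -0.0893, 0.1035]
tool_rot: [0.695, 0.719, 0.001, 0.001]
ft_force: [-0.3, 0.1, 0.2]
grip_width: 0.0008
```

```bash
python3 -c "
from h import *
goal(J(0,-.0955,.102),DOWN)"
```

```text
cm [1.79 0.18 0.15] deg [ 0.15  0.07 -0.32] t 2.1167 F [-0.27  0.1   0.24] pos [ 0.5604 -0.0893  0.1035]
```

Call:
{"fn": "apply_moves", "kwargs": {
  "series": [
    [0.4,0.2,0.1,0,0,0,0],
    [0.8,0.2,0.1,0,0,0,0],
    [1.2,0.2,0.1,0,0,0,0],
    [1.6,0.2,0.1,0,0,0,0],
    [2,0.2,0.1,0,0,0,0]
  ]
}}

```text
time: 2.53
position: [0.5614, -0.0699, 0.1019]
tool_rot: [0.694, 0.72, -0.001, 0.002]
ft_force: [-1.8, -9.0, 1.5]
grip_width: 0.0004
```

Run:
```python
from h import *
S=robot.camera_params("scene")
goal(J(0,-.0955,.102),DOWN)
# bar face: for candidate y project corners into crop1 coords
for y in(.142,.152,.162,.172):
    print(y,[((proj(S,J(x,y,z))-[120,165])*2.6).round() for x in(-.05,.05) for z in(.075,.035)])
```

```text
cm [-0.15  0.01 -0.01] deg [ 0.1   0.26 -0.13] t 2.5333 F [-1.84 -8.96  1.5 ] pos [ 0.5614 -0.0699  0.1019]
0.142 [array([616.,  84.]), array([611., 122.]), array([657., 167.]), array([650., 207.])]
0.152 [array([629.,  82.]), array([623., 121.]), array([670., 166.]), array([663., 206.])]
0.162 [array([641.,  81.]), array([635., 120.]), array([683., 164.]), array([676., 204.])]
0.172 [array([653.,  79.]), array([647., 118.]), array([697., 162.]), array([689., 202.])]
```

Run:
```python
import cv2
a=cv2.imread('pics/scene0.png')[185:265,340:420];cv2.imwrite('pics/c3.png',cv2.resize(a,None,fx=7,fy=7,interpolation=cv2.INTER_CUBIC))
```

```text
(no output)
```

View pics/c3.png

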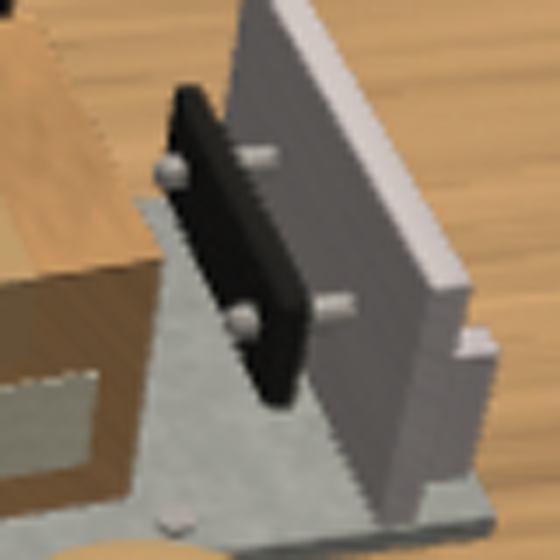

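The bar's inner face is at about jig y = 0.160: its corners in the crop are near (180,90) and (272,405). That leaves about 60 mm of travel. I'll go 50 mm quickly, then feel for the rest.

Call:
{"fn": "apply_moves", "kwargs": {
  "series": [
    [0.3,0,0,0,0,0,0],
    [0.6,0,0,0,0,0,0],
    [0.9,0,0,0,0,0,0],
    [1.2,0,0,0,0,0,0],
    [1.5,0,0,0,0,0,0]
  ]
}}

```text
time: 2.95
position: [0.5609, -0.0554, 0.1019]
tool_rot: [0.694, 0.72, -0.001, 0.002]
ft_force: [-1.6, -9.1, 2.5]
grip_width: 0.0005
```

Call:
{"fn": "apply_moves", "kwargs": {
  "series": [
    [0.3,0,0,0,0,0,0],
    [0.6,0,0,0,0,0,0],
    [0.9,0,0,0,0,0,0],
    [1.2,0,0,0,0,0,0],
    [1.5,0,0,0,0,0,0]
  ]
}}

```text
time: 3.37
position: [0.5604, -0.0408, 0.1019]
tool_rot: [0.694, 0.72, -0.001, 0.003]
ft_force: [-2.3, -10.6, 2.7]
grip_width: 0.0005
```

Call:
{"fn": "apply_moves", "kwargs": {
  "series": [
    [0.3,0,0,0,0,0,0],
    [0.6,0,0,0,0,0,0],
    [0.9,0,0,0,0,0,0],
    [1.2,0,0,0,0,0,0],
    [1.5,0,0,0,0,0,0]
  ]
}}

```text
time: 3.78
position: [0.5599, -0.0259, 0.1019]
tool_rot: [0.694, 0.72, -0.001, 0.002]
ft_force: [-1.9, -11.1, 1.5]
grip_width: 0.0002
```

Run:
```python
from h import *
goal(J(0,-.034,.102),DOWN)
im=robot.camera("scene");cv2.imwrite("pics/s2.png",cv2.resize(im[165:291,120:420,::-1],None,fx=2.6,fy=2.6,interpolation=cv2.INTER_CUBIC))
```

```text
cm [ 1.59 -0.01 -0.02] deg [ 0.09  0.31 -0.14] t 3.7833 F [ -1.86 -11.08   1.55] pos [ 0.5599 -0.0259  0.1019]
```

View pics/s2.png

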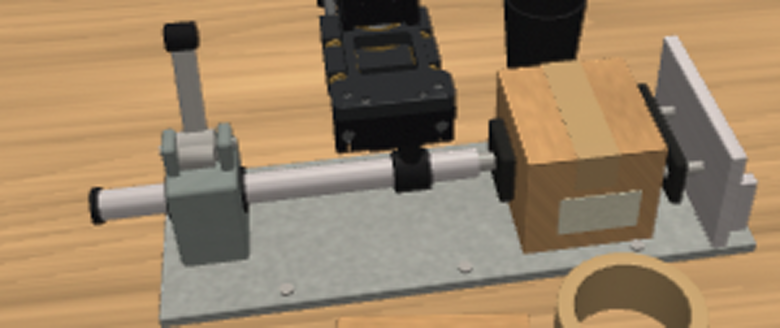

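The foot is on the carton and has pushed it to about 10–15 mm from the bar. The force is 11 N, which is 9 N drag plus about 2 N carton friction. I'll go slower from here.

Call:
{"fn": "apply_moves", "kwargs": {
  "series": [
    [0.15,0,0,0,0,0,0],
    [0.3,0,0,0,0,0,0],
    [0.4,0,0,0,0,0,0],
    [0.5,0,0,0,0,0,0],
    [0.6,0,0,0,0,0,0]
  ]
}}

```text
time: 4.25
position: [0.5597, -0.0199, 0.1019]
tool_rot: [0.694, 0.72, -0.001, 0.002]
ft_force: [-2.4, -10.0, 1.9]
grip_width: 0.0003
```

Call:
{"fn": "apply_moves", "kwargs": {
  "series": [
    [0.04,0,0,0,0,0,0],
    [0.08,0,0,0,0,0,0],
    [0.12,0,0,0,0,0,0],
    [0.16,0,0,0,0,0,0],
    [0.2,0,0,0,0,0,0]
  ]
}}

```text
time: 4.67
position: [0.5596, -0.0179, 0.1019]
tool_rot: [0.694, 0.72, -0.001, 0.002]
ft_force: [-1.5, -11.0, 2.5]
grip_width: 0.0007
```

Call:
{"fn": "apply_moves", "kwargs": {
  "series": [
    [0.04,0,0,0,0,0,0],
    [0.08,0,0,0,0,0,0],
    [0.12,0,0,0,0,0,0],
    [0.16,0,0,0,0,0,0],
    [0.2,0,0,0,0,0,0]
  ]
}}

```text
time: 5.08
position: [0.5595, -0.0159, 0.1019]
tool_rot: [0.694, 0.72, -0.001, 0.002]
ft_force: [-1.0, -10.1, 2.3]
grip_width: 0.0003
```

Call:
{"fn": "apply_moves", "kwargs": {
  "series": [
    [0.04,0,0,0,0,0,0],
    [0.08,0,0,0,0,0,0],
    [0.12,0,0,0,0,0,0],
    [0.16,0,0,0,0,0,0],
    [0.2,0,0,0,0,0,0]
  ]
}}

```text
time: 5.5
position: [0.5595, -0.0139, 0.1019]
tool_rot: [0.694, 0.72, -0.001, 0.002]
ft_force: [-1.7, -10.3, 1.5]
grip_width: 0.0004
```

Call:
{"fn": "apply_moves", "kwargs": {
  "series": [
    [0.04,0,0,0,0,0,0],
    [0.08,0,0,0,0,0,0],
    [0.12,0,0,0,0,0,0],
    [0.16,0,0,0,0,0,0],
    [0.2,0,0,0,0,0,0]
  ]
}}

```text
time: 5.92
position: [0.5595, -0.013, 0.1019]
tool_rot: [0.694, 0.72, -0.002, 0.003]
ft_force: [-1.4, -14.6, 2.6]
grip_width: 0.0005
```

Call:
{"fn": "apply_moves", "kwargs": {
  "series": [
    [0,0,0,0,0,0,0],
    [0,0,0,0,0,0,0],
    [0,0,0,0,0,0,0]
  ]
}}

```text
time: 6.17
position: [0.5595, -0.013, 0.1019]
tool_rot: [0.694, 0.72, -0.002, 0.003]
ft_force: [-1.2, -13.5, 1.0]
grip_width: 0.0004
```

Call:
{"fn": "apply_moves", "kwargs": {
  "series": [
    [0.03,0,0,0,0,0,0],
    [0.06,0,0,0,0,0,0],
    [0.06,0,0,0,0,0,0],
    [0.06,0,0,0,0,0,0]
  ]
}}

```text
time: 6.5
position: [0.5594, -0.0128, 0.1019]
tool_rot: [0.694, 0.72, -0.002, 0.003]
ft_force: [-2.6, -14.3, 2.1]
grip_width: 0.0003
```

Call:
{"fn": "apply_moves", "kwargs": {
  "series": [
    [0,0,0,0,0,0,0],
    [0,0,0,0,0,0,0],
    [0,0,0,0,0,0,0]
  ]
}}

```text
time: 6.75
position: [0.5594, -0.0128, 0.1019]
tool_rot: [0.694, 0.72, -0.002, 0.003]
ft_force: [-1.8, -14.2, 1.9]
grip_width: 0.001
```

Run:
```python
from h import *
fs=[]
for i in range(6):
    im=robot.camera("side" if i<5 else "scene");o=robot.get_obs();fs.append(o["ft_force"][1]);
print(np.round(fs,1),o["time"],o["position"])
cv2.imwrite("pics/s3.png",cv2.resize(im[165:291,250:420,::-1],None,fx=4.6,fy=4.6,interpolation=cv2.INTER_CUBIC))
```

```text
[-15.2 -14.8 -13.9 -15.  -15.8 -14.4] 7.05 [ 0.55943082 -0.01275701  0.10193968]
```

View pics/s3.png

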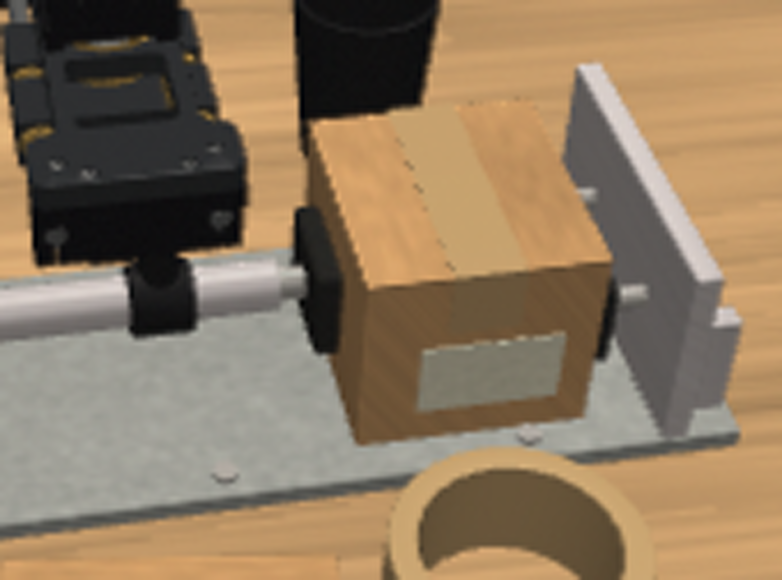

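The carton is against the bar. The total averages about 14.8 N, so the foot holds about 5.8 N. One more small nudge.

Call:
{"fn": "apply_moves", "kwargs": {
  "series": [
    [0.03,0,0,0,0,0,0],
    [0.07,0,0,0,0,0,0],
    [0.07,0,0,0,0,0,0],
    [0.07,0,0,0,0,0,0],
    [0.07,0,0,0,0,0,0]
  ]
}}

```text
time: 7.47
position: [0.5594, -0.0124, 0.1019]
tool_rot: [0.694, 0.72, -0.002, 0.003]
ft_force: [-2.3, -17.3, 2.8]
grip_width: 0.0004
```

Run:
```python
from h import *
fs=[]
for i in range(8):
    im=robot.camera("side");o=robot.get_obs();fs.append(o["ft_force"][1]);
print(np.round(fs,1),np.mean(fs),o["time"],o["position"])
# retreat pose then lever approach: tool y along jig y, tool z 45deg toward +x and down
s=.70711
TILT=jr([-s,0,-s],[0,-1,0],[-s*-1,0,-s]);print(np.linalg.det(TILT.as_matrix()),TILT.as_matrix())
goal(J(-.10,-.12,.30),TILT)
```

```text
[-16.4 -16.2 -15.4 -16.9 -15.4 -15.9 -15.9 -15.9] -15.998860191737577 7.8667 [ 0.55943789 -0.01245237  0.10196333]Traceback (most recent call last):
  File "<stdin>", line 8, in <module>
  File "h.py", line 16, in <lambda>
    jr=lambda X,Y,Z:R.from_euler('z',TH)*R.from_matrix(np.array([X,Y,Z],float).T)
                                         ~~~~~~~~~~~~~^^^^^^^^^^^^^^^^^^^^^^^^^^^
  File "scipy/spatial/transform/_rotation.pyx", line 1143, in scipy.spatial.transform._rotation.Rotation.from_matrix
ValueError: Non-positive determinant (left-handed or null coordinate frame) in rotation matrix 0: [[-0.70711  0.       0.70711]
 [ 0.      -1.       0.     ]
 [-0.70711  0.      -0.70711]].
```

Call:
{"fn": "apply_moves", "kwargs": {
  "series": [
    [-0.5,0,0,0,0,0,0],
    [-2,0,0,0,0,0,0],
    [-2,0,-4,0,0,0,0],
    [-2,0,-8,0,0,0,0],
    [-2,0,-12,0,0,0,0]
  ]
}}

```text
time: 8.28
position: [0.5584, -0.0275, 0.2214]
tool_rot: [0.695, 0.719, -0.001, -0.002]
ft_force: [1.0, -0.6, -0.1]
grip_width: 0.0005
```

```bash
cat >> h.py <<'E'
def tilt(deg):  # tool z: deg below horizontal towards jig +x; tool y = -jig y
    a=np.radians(deg);c,s=np.cos(a),np.sin(a);return jr([s,0,c],[0,-1,0],[c,0,-s])
def tipat(phi,back,deg): # TCP so that the fingertip is 'back' m short of roller at lean phi
    a=np.radians(deg);k=.010+.019+back
    return J(.08*np.sin(phi)-k*np.cos(a),-.18,.1+.08*np.cos(phi)+k*np.sin(a))
E
python3 - <<'E'
from h import *
print(robot.get_obs()["q"])
goal(tipat(-.35,.07,45),tilt(45))
E
```

```text
[-2.49282235e-01  4.65369693e-01  1.61910314e+00  5.30128851e-04
  1.06055620e+00 -2.83821477e-01]
cm [-12.9   -9.55  -2.37] deg [-35.26  35.32  84.58] t 8.2833 F [ 1.03 -0.62 -0.08] pos [ 0.5584 -0.0275  0.2214]
```

Call:
{"fn": "apply_moves", "kwargs": {
  "series": [
    [-13,-10,-10,-35.3,35.3,84.6,0],
    [-13,-10,-10,-35.3,35.3,84.6,0],
    [-13,-10,-10,-35.3,35.3,84.6,0],
    [-13,-10,-10,-35.3,35.3,84.6,0],
    [-13,-10,-10,-35.3,35.3,84.6,0]
  ]
}}

```text
time: 8.7
position: [0.4634, -0.1632, 0.3237]
tool_rot: [0.852, 0.498, 0.158, -0.0]
ft_force: [0.1, -0.6, 0.2]
grip_width: 0.0003
```

Run:
```python
from h import *
print(robot.get_obs()["q"])
goal(tipat(-.35,.07,45)+[0,0,.05],tilt(45))
```

```text
[-0.75068756  0.1835995   1.78370282  0.34156233  1.10495245 -0.38170028]
cm [-0.28 -0.27  2.88] deg [-21.86  22.13  53.68] t 8.7 F [ 0.12 -0.55  0.17] pos [ 0.4634 -0.1632  0.3237]
```

Call:
{"fn": "apply_moves", "kwargs": {
  "series": [
    [-0.3,-0.3,2.9,-21.9,22.1,53.7,0],
    [-0.3,-0.3,2.9,-21.9,22.1,53.7,0],
    [-0.3,-0.3,2.9,-21.9,22.1,53.7,0],
    [-0.3,-0.3,2.9,-21.9,22.1,53.7,0],
    [-0.3,-0.3,2.9,-21.9,22.1,53.7,0]
  ]
}}

```text
time: 9.12
position: [0.4675, -0.1577, 0.2925]
tool_rot: [0.927, 0.229, 0.297, -0.006]
ft_force: [-0.5, 0.1, -0.0]
grip_width: 0.0008
```

Run:
```python
from h import *
print(robot.get_obs()["q"])
goal(tipat(-.35,.07,45)+[0,0,.05],tilt(45))
```

```text
[-0.87711956  0.17946794  2.02672437  0.77832982  0.82452152 -0.30364079]
cm [ 0.06  0.21 -0.25] deg [-9.4   9.49 22.54] t 9.1167 F [-0.45  0.13 -0.03] pos [ 0.4675 -0.1577  0.2925]
```

Call:
{"fn": "apply_moves", "kwargs": {
  "series": [
    [0.1,0.2,-0.2,-9.4,9.5,22.5,0],
    [0.1,0.2,-0.2,-9.4,9.5,22.5,0],
    [0.1,0.2,-0.2,-9.4,9.5,22.5,0],
    [0.1,0.2,-0.2,-9.4,9.5,22.5,0],
    [0.1,0.2,-0.2,-9.4,9.5,22.5,0]
  ]
}}

```text
time: 9.53
position: [0.4667, -0.157, 0.2937]
tool_rot: [0.924, 0.02, 0.381, -0.009]
ft_force: [-0.5, -0.6, 0.3]
grip_width: 0.0002
```

Run:
```python
from h import *
print(robot.get_obs()["q"])
goal(tipat(-.35,.02,45),tilt(45))
```

```text
[-0.92302051  0.16372724  2.19117619  1.20774823  0.67060552 -0.34828268]
cm [-3.35  0.3   8.49] deg [-0.28  0.2   0.16] t 9.5333 F [-0.46 -0.61  0.28] pos [ 0.4667 -0.157   0.2937]
```

Call:
{"fn": "apply_moves", "kwargs": {
  "series": [
    [-2,0.3,1.5,0,0,0,0],
    [-3.4,0.3,3.5,0,0,0,0],
    [-3.4,0.3,6,0,0,0,0],
    [-3.4,0.3,8.5,0,0,0,0],
    [-3.4,0.3,8.5,0,0,0,0]
  ]
}}

```text
time: 9.95
position: [0.5062, -0.1611, 0.2081]
tool_rot: [0.924, 0.023, 0.381, -0.009]
ft_force: [0.7, 0.1, 0.1]
grip_width: 0.0007
```

Call:
{"fn": "apply_moves", "kwargs": {
  "series": [
    [0,0,0,0,0,0,0],
    [0,0,0,0,0,0,0]
  ]
}}

```text
time: 10.12
position: [0.5042, -0.1606, 0.2109]
tool_rot: [0.924, 0.023, 0.382, -0.008]
ft_force: [-0.3, -0.5, 0.2]
grip_width: 0.0002
```

Run:
```python
from h import *
print(robot.get_obs()["q"])
for f in(-.35,-.1,.15,.4,.65,.9,1.1,1.25,1.4,1.5): print(f,end=" ");goal(tipat(f,-.001,45),tilt(45))
im=robot.camera("scene");cv2.imwrite("pics/s4.png",cv2.resize(im[120:290,110:370,::-1],None,fx=3,fy=3,interpolation=cv2.INTER_CUBIC))
```

```text
[-0.83741314  0.41723866  2.21837628  1.66086561  0.57890984 -0.82211783]
-0.35 cm [-0.17 -0.23  2.09] deg [-0.21  0.1   0.46] t 10.1167 F [-0.3  -0.47  0.23] pos [ 0.5042 -0.1606  0.2109]
-0.1 cm [ 1.52 -0.22  3.15] deg [-0.21  0.1   0.46] t 10.1167 F [-0.3  -0.47  0.23] pos [ 0.5042 -0.1606  0.2109]
0.15 cm [ 2.9  -0.2   4.59] deg [-0.21  0.1   0.46] t 10.1167 F [-0.3  -0.47  0.23] pos [ 0.5042 -0.1606  0.2109]
0.4 cm [ 3.88 -0.18  6.33] deg [-0.21  0.1   0.46] t 10.1167 F [-0.3  -0.47  0.23] pos [ 0.5042 -0.1606  0.2109]
0.65 cm [ 4.4  -0.17  8.25] deg [-0.21  0.1   0.46] t 10.1167 F [-0.3  -0.47  0.23] pos [ 0.5042 -0.1606  0.2109]
0.9 cm [ 4.42 -0.17 10.25] deg [-0.21  0.1   0.46] t 10.1167 F [-0.3  -0.47  0.23] pos [ 0.5042 -0.1606  0.2109]
1.1 cm [ 4.08 -0.16 11.81] deg [-0.21  0.1   0.46] t 10.1167 F [-0.3  -0.47  0.23] pos [ 0.5042 -0.1606  0.2109]
1.25 cm [ 3.63 -0.16 12.92] deg [-0.21  0.1   0.46] t 10.1167 F [-0.3  -0.47  0.23] pos [ 0.5042 -0.1606  0.2109]
1.4 cm [ 3.02 -0.16 13.95] deg [-0.21  0.1   0.46] t 10.1167 F [-0.3  -0.47  0.23] pos [ 0.5042 -0.1606  0.2109]
1.5 cm [ 2.52 -0.17 14.58] deg [-0.21  0.1   0.46] t 10.1167 F [-0.3  -0.47  0.23] pos [ 0.5042 -0.1606  0.2109]
```

View pics/s4.png

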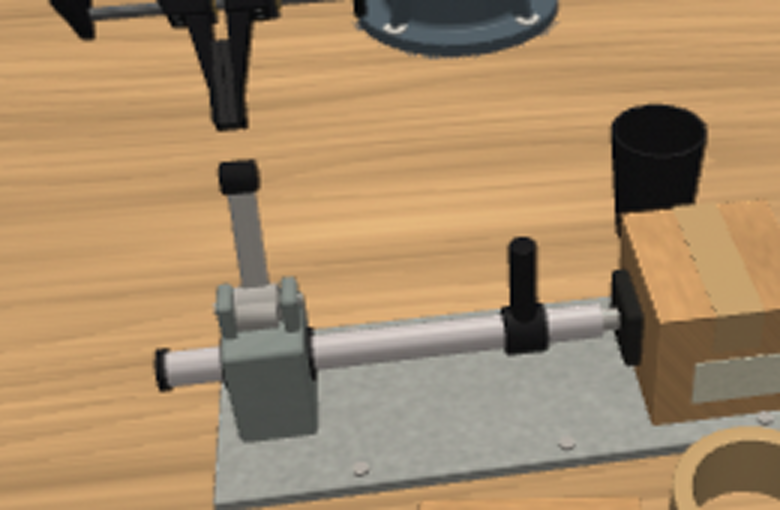

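The gripper tip at (230,125) lines up with the roller at (238,177). The carton is still seated. Now I'll push along the arc.

Call:
{"fn": "apply_moves", "kwargs": {
  "series": [
    [-0.2,-0.2,0.8,0,0,0,0],
    [-0.2,-0.2,1.6,0,0,0,0],
    [-0.2,-0.2,2.1,0,0,0,0],
    [0.4,-0.2,2.4,0,0,0,0],
    [0.9,-0.2,2.7,0,0,0,0]
  ]
}}

```text
time: 10.58
position: [0.5297, -0.1582, 0.1994]
tool_rot: [0.924, 0.021, 0.383, -0.007]
ft_force: [-3.4, -0.5, 6.0]
grip_width: 0.0002
```

```bash
cat >> h.py <<'E'
def arc(fs,deg=45):
    for f in fs: print(f,end=" ");goal(tipat(f,-.001,deg),tilt(deg))
    o=robot.get_obs();print("q",o["q"].round(2))
def roller():
    from math import sin,cos
E
python3 - <<'E'
from h import *
arc((-.1,.15,.4,.65))
E
```

```text
-0.1 cm [ 0.53 -0.1   0.53] deg [-0.08 -0.03  0.36] t 10.5833 F [-3.44 -0.5   5.96] pos [ 0.5297 -0.1582  0.1994]
0.15 cm [ 1.91 -0.09  1.98] deg [-0.08 -0.03  0.36] t 10.5833 F [-3.44 -0.5   5.96] pos [ 0.5297 -0.1582  0.1994]
0.4 cm [ 2.88 -0.08  3.72] deg [-0.08 -0.03  0.36] t 10.5833 F [-3.44 -0.5   5.96] pos [ 0.5297 -0.1582  0.1994]
0.65 cm [ 3.39 -0.07  5.64] deg [-0.08 -0.03  0.36] t 10.5833 F [-3.44 -0.5   5.96] pos [ 0.5297 -0.1582  0.1994]
q [-0.78  0.46  2.18  1.73  0.55 -0.84]
```

Contact at about 7 N, and the lever is following.

Call:
{"fn": "apply_moves", "kwargs": {
  "series": [
    [0.3,0,0.3,0,0,0,0],
    [0.6,0,0.6,0,0,0,0],
    [0.9,-0.1,0.9,0,0,0,0],
    [1.2,-0.1,1.2,0,0,0,0],
    [1.5,-0.1,1.5,0,0,0,0]
  ]
}}

```text
time: 11.0
position: [0.5528, -0.1574, 0.2024]
tool_rot: [0.922, 0.021, 0.387, -0.006]
ft_force: [-4.7, -2.1, 17.0]
grip_width: 0.0002
```

Run:
```python
from h import *
arc((.15,.4,.65))
```

```text
0.15 cm [ 0.05 -0.11  0.55] deg [ 0.02 -0.48  0.4 ] t 11.0 F [-4.7  -2.12 16.98] pos [ 0.5528 -0.1574  0.2024]
0.4 cm [ 1.01 -0.1   2.3 ] deg [ 0.02 -0.48  0.4 ] t 11.0 F [-4.7  -2.12 16.98] pos [ 0.5528 -0.1574  0.2024]
0.65 cm [ 1.5  -0.1   4.23] deg [ 0.02 -0.48  0.4 ] t 11.0 F [-4.7  -2.12 16.98] pos [ 0.5528 -0.1574  0.2024]
q [-0.73  0.47  2.13  1.73  0.53 -0.79]
```

Call:
{"fn": "apply_moves", "kwargs": {
  "series": [
    [0.2,0,0,0,0,0,0],
    [0.4,-0.1,0.1,0,0,0,0],
    [0.6,-0.1,0.3,0,0,0,0]
  ]
}}

```text
time: 11.25
position: [0.5576, -0.157, 0.2028]
tool_rot: [0.923, 0.02, 0.384, -0.005]
ft_force: [-6.3, -4.0, 8.6]
grip_width: 0.0007
```

Run:
```python
from h import *
arc((.15,.4,.65))
im=robot.camera("scene");cv2.imwrite("pics/s5.png",cv2.resize(im[120:290,110:370,::-1],None,fx=3,fy=3,interpolation=cv2.INTER_CUBIC))
```

```text
0.15 cm [-0.31 -0.09  0.24] deg [ 0.19 -0.13  0.36] t 11.25 F [-6.29 -4.03  8.62] pos [ 0.5576 -0.157   0.2028]
0.4 cm [ 0.66 -0.09  1.98] deg [ 0.19 -0.13  0.36] t 11.25 F [-6.29 -4.03  8.62] pos [ 0.5576 -0.157   0.2028]
0.65 cm [ 1.17 -0.09  3.91] deg [ 0.19 -0.13  0.36] t 11.25 F [-6.29 -4.03  8.62] pos [ 0.5576 -0.157   0.2028]
q [-0.72  0.47  2.12  1.71  0.51 -0.76]
```

View pics/s5.png

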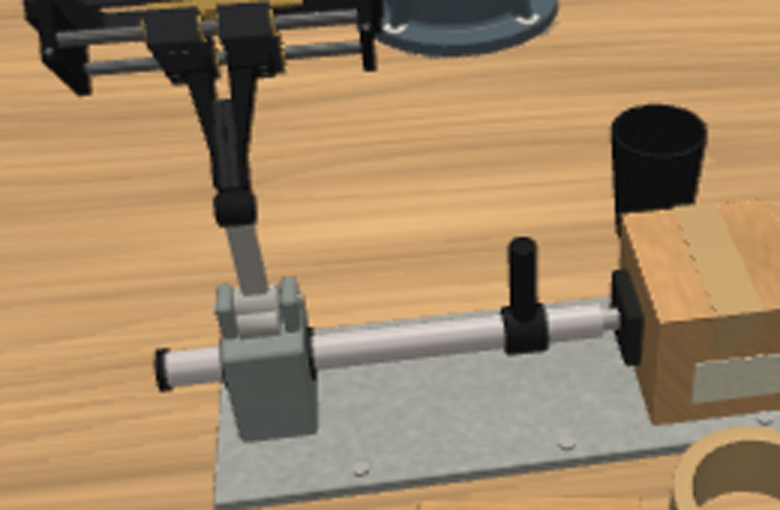

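The tip is square on the roller, with 11 N nearly along the tool axis. Continuing.

Call:
{"fn": "apply_moves", "kwargs": {
  "series": [
    [0.25,0,0.4,0,0,0,0],
    [0.5,0,0.8,0,0,0,0],
    [0.7,-0.1,1.2,0,0,0,0],
    [0.9,-0.1,1.6,0,0,0,0],
    [1.1,-0.1,2,0,0,0,0]
  ]
}}

```text
time: 11.72
position: [0.5816, -0.1561, 0.1987]
tool_rot: [0.922, 0.02, 0.387, -0.004]
ft_force: [-4.5, -4.7, 16.3]
grip_width: 0.0006
```

Run:
```python
from h import *
arc((.4,.65,.9))
```

```text
0.4 cm [-0.74 -0.1  -0.02] deg [ 0.24 -0.5   0.37] t 11.7167 F [-4.47 -4.75 16.25] pos [ 0.5816 -0.1561  0.1987]
0.65 cm [-0.25 -0.1   1.91] deg [ 0.24 -0.5   0.37] t 11.7167 F [-4.47 -4.75 16.25] pos [ 0.5816 -0.1561  0.1987]
0.9 cm [-0.24 -0.11  3.91] deg [ 0.24 -0.5   0.37] t 11.7167 F [-4.47 -4.75 16.25] pos [ 0.5816 -0.1561  0.1987]
q [-0.68  0.5   2.07  1.73  0.49 -0.74]
```

Run:
```python
from h import *
for f,b,d in((.2,.004,35),(.2,0.,35),(.25,0.,35)): goal(tipat(f,b,d),tilt(d))
```

```text
cm [-2.04 -0.1  -1.89] deg [0.21 9.5  0.39] t 11.7167 F [-4.47 -4.75 16.25] pos [ 0.5816 -0.1561  0.1987]
cm [-1.98 -0.1  -1.5 ] deg [0.21 9.5  0.39] t 11.7167 F [-4.47 -4.75 16.25] pos [ 0.5816 -0.1561  0.1987]
cm [-1.77 -0.1  -1.16] deg [0.21 9.5  0.39] t 11.7167 F [-4.47 -4.75 16.25] pos [ 0.5816 -0.1561  0.1987]
```

Call:
{"fn": "apply_moves", "kwargs": {
  "series": [
    [-0.2,-0.1,-0.6,0,3,0,0],
    [-0.5,-0.1,-1.3,0,6,0,0],
    [-0.9,-0.1,-2,0,9.5,0,0],
    [-1.8,-0.1,-2.2,0,9.5,0,0],
    [-1.8,-0.1,-2.2,0,9.5,0,0]
  ]
}}

```text
time: 12.13
position: [0.5496, -0.1535, 0.1982]
tool_rot: [0.888, 0.019, 0.459, -0.009]
ft_force: [-5.2, 0.1, 8.3]
grip_width: 0.0008
```

Run:
```python
from h import *
for f,b,d in((.0,0,35),(.2,0.,35),(.4,0.,35),(.4,0,40),(.6,0,46)): goal(tipat(f,b,d),tilt(d))
print(robot.get_obs()["q"])
im=robot.camera("scene");cv2.imwrite("pics/s6.png",cv2.resize(im[120:290,110:370,::-1],None,fx=3,fy=3,interpolation=cv2.INTER_CUBIC))
```

```text
cm [-0.63  0.29 -0.61] deg [-0.11  0.32  0.16] t 12.1333 F [-5.23  0.11  8.33] pos [ 0.5496 -0.1535  0.1982]
cm [0.16 0.29 0.78] deg [-0.11  0.32  0.16] t 12.1333 F [-5.23  0.11  8.33] pos [ 0.5496 -0.1535  0.1982]
cm [0.66 0.3  2.3 ] deg [-0.11  0.32  0.16] t 12.1333 F [-5.23  0.11  8.33] pos [ 0.5496 -0.1535  0.1982]
cm [0.91 0.3  2.31] deg [-0.1  -4.68  0.16] t 12.1333 F [-5.23  0.11  8.33] pos [ 0.5496 -0.1535  0.1982]
cm [1.4  0.3  3.94] deg [ -0.09 -10.68   0.17] t 12.1333 F [-5.23  0.11  8.33] pos [ 0.5496 -0.1535  0.1982]
[-0.79407865  0.5639227   2.23612774  2.05969392  0.75528537 -1.20137048]
```

View pics/s6.png

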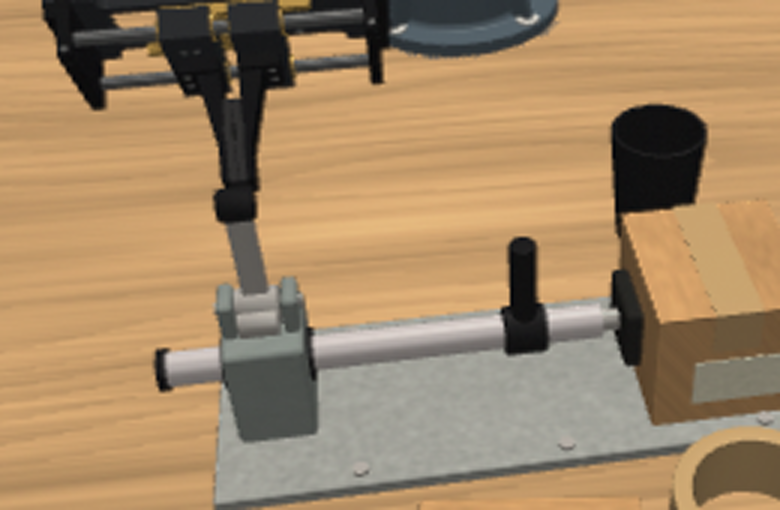

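Run:
```python
from h import *
for f,d in((.2,38),(.3,41.5),(.4,45),(.5,49.5),(.6,54)): print(f,end=' ');goal(tipat(f,-.003,d),tilt(d))
```

```text
0.2 cm [0.28 0.3  1.06] deg [-0.11 -2.64  0.23] t 12.1833 F [-5.02 -0.32  6.7 ] pos [ 0.5499 -0.1535  0.1983]
0.3 cm [0.72 0.3  1.82] deg [-0.11 -6.14  0.23] t 12.1833 F [-5.02 -0.32  6.7 ] pos [ 0.5499 -0.1535  0.1983]
0.4 cm [1.09 0.3  2.61] deg [-0.1  -9.64  0.24] t 12.1833 F [-5.02 -0.32  6.7 ] pos [ 0.5499 -0.1535  0.1983]
0.5 cm [1.42 0.31 3.44] deg [ -0.09 -14.14   0.24] t 12.1833 F [-5.02 -0.32  6.7 ] pos [ 0.5499 -0.1535  0.1983]
0.6 cm [1.67 0.31 4.3 ] deg [ -0.08 -18.64   0.24] t 12.1833 F [-5.02 -0.32  6.7 ] pos [ 0.5499 -0.1535  0.1983]
```

Call:
{"fn": "apply_moves", "kwargs": {
  "series": [
    [0.2,0.1,0.5,0,-1,0,0],
    [0.3,0.2,1,0,-2.6,0,0],
    [0.55,0.3,1.4,0,-4.4,0,0],
    [0.75,0.3,1.8,0,-6.1,0,0],
    [0.95,0.3,2.1,0,-8,0,0]
  ]
}}

```text
time: 12.6
position: [0.5748, -0.1534, 0.1964]
tool_rot: [0.917, 0.023, 0.398, -0.009]
ft_force: [-5.2, 5.0, 13.2]
grip_width: 0.0003
```

Run:
```python
from h import *
for f,d in((.3,41.5),(.4,45),(.5,49.5),(.6,54),(.7,58)): print(f,end=' ');goal(tipat(f,0,d),tilt(d))
```

```text
0.3 cm [-0.61  0.19 -0.54] deg [-0.34  1.56  0.46] t 12.6 F [-5.19  5.02 13.19] pos [ 0.5748 -0.1534  0.1964]
0.4 cm [-0.12  0.2   0.19] deg [-0.33 -1.94  0.47] t 12.6 F [-5.19  5.02 13.19] pos [ 0.5748 -0.1534  0.1964]
0.5 cm [0.34 0.21 0.97] deg [-0.31 -6.44  0.48] t 12.6 F [-5.19  5.02 13.19] pos [ 0.5748 -0.1534  0.1964]
0.6 cm [0.73 0.22 1.79] deg [ -0.29 -10.94   0.49] t 12.6 F [-5.19  5.02 13.19] pos [ 0.5748 -0.1534  0.1964]
0.7 cm [1.01 0.23 2.63] deg [ -0.27 -14.94   0.51] t 12.6 F [-5.19  5.02 13.19] pos [ 0.5748 -0.1534  0.1964]
```

Call:
{"fn": "apply_moves", "kwargs": {
  "series": [
    [0.25,-0.1,0.4,0,-3,0,0],
    [0.45,-0.1,0.9,0,-5.5,0,0],
    [0.65,-0.1,1.35,0,-8,0,0],
    [0.8,-0.1,1.8,0,-10.5,0,0],
    [1,-0.1,2.2,0,-12.5,0,0]
  ]
}}

```text
time: 13.02
position: [0.5989, -0.1526, 0.1899]
tool_rot: [0.955, 0.023, 0.295, -0.005]
ft_force: [-1.1, 7.9, 19.0]
grip_width: 0.0006
```

Run:
```python
from h import *
for f,d in((.6,54),(.7,58),(.8,62),(.9,66),(1.,70),(1.1,74)): print(f,end=' ');goal(tipat(f,0,d),tilt(d))
```

```text
0.6 cm [-0.52  0.19 -0.31] deg [-0.1   1.63  0.43] t 13.0167 F [-1.09  7.89 18.98] pos [ 0.5989 -0.1526  0.1899]
0.7 cm [-0.06  0.19  0.45] deg [-0.08 -2.37  0.44] t 13.0167 F [-1.09  7.89 18.98] pos [ 0.5989 -0.1526  0.1899]
0.8 cm [0.31 0.2  1.25] deg [-0.07 -6.37  0.44] t 13.0167 F [-1.09  7.89 18.98] pos [ 0.5989 -0.1526  0.1899]
0.9 cm [0.61 0.2  2.07] deg [ -0.05 -10.37   0.44] t 13.0167 F [-1.09  7.89 18.98] pos [ 0.5989 -0.1526  0.1899]
1.0 cm [0.83 0.21 2.91] deg [ -0.04 -14.37   0.45] t 13.0167 F [-1.09  7.89 18.98] pos [ 0.5989 -0.1526  0.1899]
1.1 cm [0.96 0.21 3.77] deg [ -0.02 -18.37   0.45] t 13.0167 F [-1.09  7.89 18.98] pos [ 0.5989 -0.1526  0.1899]
```

Call:
{"fn": "apply_moves", "kwargs": {
  "series": [
    [0.2,-0.15,-0.1,0,0,0,0],
    [0.3,-0.2,0,0,0,0,0],
    [0.3,-0.2,0,0,0,0,0]
  ]
}}

```text
time: 13.27
position: [0.6, -0.1523, 0.1896]
tool_rot: [0.955, 0.022, 0.295, -0.003]
ft_force: [-1.7, -0.7, 12.8]
grip_width: 0.0007
```

Run:
```python
from h import *
for f,d in((.7,56),(.8,58),(.9,62),(1.,66),(1.1,70)): print(f,end=' ');goal(tipat(f,0,d),tilt(d))
```

```text
0.7 cm [-0.24  0.21  0.37] deg [ 0.19 -0.27  0.47] t 13.2667 F [-1.71 -0.71 12.85] pos [ 0.6    -0.1523  0.1896]
0.8 cm [0.03 0.21 1.15] deg [ 0.2  -2.27  0.46] t 13.2667 F [-1.71 -0.71 12.85] pos [ 0.6    -0.1523  0.1896]
0.9 cm [0.33 0.21 1.96] deg [ 0.22 -6.27  0.46] t 13.2667 F [-1.71 -0.71 12.85] pos [ 0.6    -0.1523  0.1896]
1.0 cm [0.55 0.21 2.79] deg [  0.23 -10.27   0.45] t 13.2667 F [-1.71 -0.71 12.85] pos [ 0.6    -0.1523  0.1896]
1.1 cm [0.69 0.21 3.63] deg [  0.25 -14.27   0.44] t 13.2667 F [-1.71 -0.71 12.85] pos [ 0.6    -0.1523  0.1896]
```

Call:
{"fn": "apply_moves", "kwargs": {
  "series": [
    [0.15,0,0.4,0,-1,0,0],
    [0.25,0,0.8,0,-2,0,0],
    [0.4,0,1.2,0,-3.5,0,0],
    [0.5,0,1.6,0,-5,0,0],
    [0.6,0,2,0,-6.5,0,0]
  ]
}}

```text
time: 13.68
position: [0.618, -0.1519, 0.178]
tool_rot: [0.97, 0.022, 0.241, -0.002]
ft_force: [2.0, 3.6, 14.9]
grip_width: 0.0003
```

Run:
```python
from h import *
for f,d in((.9,62),(1.,66),(1.1,70),(1.2,73),(1.3,76)): print(f,end=' ');goal(tipat(f,0,d),tilt(d))
```

```text
0.9 cm [-0.5   0.19  0.04] deg [0.28 0.06 0.38] t 13.6833 F [ 1.96  3.57 14.89] pos [ 0.618  -0.1519  0.178 ]
1.0 cm [-0.19  0.18  0.84] deg [ 0.29 -3.94  0.37] t 13.6833 F [ 1.96  3.57 14.89] pos [ 0.618  -0.1519  0.178 ]
1.1 cm [0.04 0.18 1.66] deg [ 0.3  -7.94  0.36] t 13.6833 F [ 1.96  3.57 14.89] pos [ 0.618  -0.1519  0.178 ]
1.2 cm [0.14 0.18 2.49] deg [  0.31 -10.94   0.35] t 13.6833 F [ 1.96  3.57 14.89] pos [ 0.618  -0.1519  0.178 ]
1.3 cm [0.15 0.18 3.31] deg [  0.32 -13.94   0.34] t 13.6833 F [ 1.96  3.57 14.89] pos [ 0.618  -0.1519  0.178 ]
```

Call:
{"fn": "apply_moves", "kwargs": {
  "series": [
    [0.1,-0.05,0.4,0,-2,0,0],
    [0.2,-0.1,0.85,0,-4,0,0],
    [0.25,-0.1,1.25,0,-6,0,0],
    [0.3,-0.1,1.65,0,-8,0,0],
    [0.35,-0.1,2.05,0,-9.5,0,0]
  ]
}}

```text
time: 14.1
position: [0.6327, -0.1514, 0.1621]
tool_rot: [0.986, 0.022, 0.162, 0.002]
ft_force: [2.9, 1.1, 11.0]
grip_width: 0.0002
```

Run:
```python
from h import *
for f,d in((1.1,70),(1.2,73),(1.3,76),(1.4,79),(1.5,82)): print(f,end=' ');goal(tipat(f,0,d),tilt(d))
```

```text
1.1 cm [-0.57  0.18 -0.34] deg [0.51 1.31 0.38] t 14.1 F [ 2.93  1.11 10.97] pos [ 0.6327 -0.1514  0.1621]
1.2 cm [-0.35  0.17  0.45] deg [ 0.52 -1.69  0.36] t 14.1 F [ 2.93  1.11 10.97] pos [ 0.6327 -0.1514  0.1621]
1.3 cm [-0.2   0.16  1.26] deg [ 0.53 -4.69  0.35] t 14.1 F [ 2.93  1.11 10.97] pos [ 0.6327 -0.1514  0.1621]
1.4 cm [-0.13  0.16  2.07] deg [ 0.54 -7.69  0.34] t 14.1 F [ 2.93  1.11 10.97] pos [ 0.6327 -0.1514  0.1621]
1.5 cm [-0.15  0.15  2.88] deg [  0.55 -10.69   0.32] t 14.1 F [ 2.93  1.11 10.97] pos [ 0.6327 -0.1514  0.1621]
```

Call:
{"fn": "apply_moves", "kwargs": {
  "series": [
    [0.05,0,0.5,0,-1.5,0,0],
    [0.05,0,1,0,-3,0,0],
    [0.05,0,1.4,0,-4.5,0,0],
    [0.05,0,1.8,0,-6,0,0],
    [0.05,0,2.2,0,-7.5,0,0]
  ]
}}

```text
time: 14.52
position: [0.6341, -0.149, 0.1364]
tool_rot: [0.996, 0.022, 0.091, 0.0]
ft_force: [-0.8, 1.1, -0.7]
grip_width: 0.0005
```

Run:
```python
from h import *
for f,d in((1.3,76),(1.4,79),(1.5,82),(1.6,82)): print(f,end=' ');goal(tipat(f,0,d),tilt(d))
```

```text
1.3 cm [ 0.29  0.42 -1.28] deg [0.16 3.61 0.35] t 14.5167 F [-0.76  1.1  -0.71] pos [ 0.6341 -0.149   0.1364]
1.4 cm [ 0.48  0.42 -0.49] deg [0.17 0.61 0.34] t 14.5167 F [-0.76  1.1  -0.71] pos [ 0.6341 -0.149   0.1364]
1.5 cm [0.58 0.41 0.31] deg [ 0.18 -2.39  0.34] t 14.5167 F [-0.76  1.1  -0.71] pos [ 0.6341 -0.149   0.1364]
1.6 cm [0.45 0.41 1.1 ] deg [ 0.18 -2.39  0.34] t 14.5167 F [-0.76  1.1  -0.71] pos [ 0.6341 -0.149   0.1364]
```

The force dropped to zero past centre, so it probably snapped shut. I'll back off and look.

Call:
{"fn": "apply_moves", "kwargs": {
  "series": [
    [0,0,-2,0,0,0,0],
    [0,0,-5,0,0,0,0],
    [0,0,-9,0,0,0,0],
    [0,0,-13,0,0,0,0],
    [0,0,-16,0,0,0,0]
  ]
}}

```text
time: 14.93
position: [0.6047, -0.1499, 0.2963]
tool_rot: [0.996, 0.022, 0.092, 0.0]
ft_force: [0.9, -0.4, -0.7]
grip_width: 0.0005
```

Call:
{"fn": "apply_moves", "kwargs": {
  "series": [
    [0,0,0,0,0,0,0],
    [0,0,0,0,0,0,0],
    [0,0,0,0,0,0,0],
    [0,0,0,0,0,0,0],
    [0,0,0,0,0,0,0]
  ]
}}

```text
time: 15.35
position: [0.6043, -0.1489, 0.2903]
tool_rot: [0.996, 0.023, 0.089, -0.002]
ft_force: [-0.3, 0.2, -0.3]
grip_width: 0.0001
```

Run:
```python
from h import *
im=robot.camera("scene");cv2.imwrite("pics/s7.png",cv2.resize(im[150:300,120:420,::-1],None,fx=2.6,fy=2.6,interpolation=cv2.INTER_CUBIC))
S=robot.camera_params("scene")
for a in(1.95,1.75): f=a-.35;print("closed roller px in crop",a,(proj(S,J(.08*np.sin(f),-.18,.1+.08*np.cos(f)))-[120,150])*2.6)
o=robot.get_obs();print(o["ft_force"],o["position"],o["time"])
```

```text
closed roller px in crop 1.95 [196.36155676 268.96443496]
closed roller px in crop 1.75 [192.41307665 250.14351465]
[-0.73257956 -0.29795734  0.99172093] [ 0.60455962 -0.14894329  0.29032832] 15.4
```

View pics/s7.png

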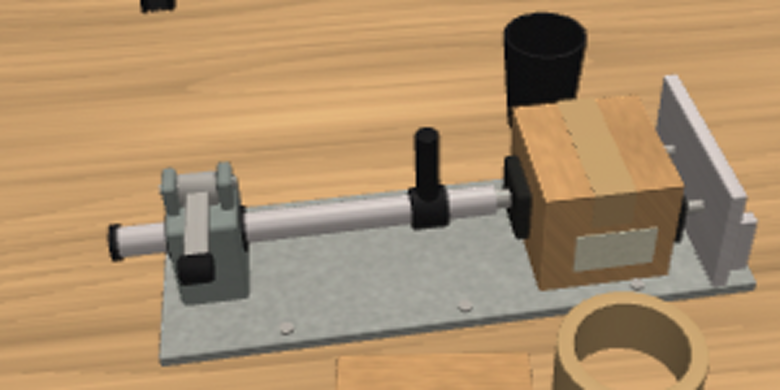

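The lever roller is at (196,268), exactly where I predicted it for fully closed. The carton is against the bar with the foot on it. I'll check that it sits square, then hand in.

Run:
```python
from h import *
S=robot.camera_params("scene");P=[(onz(S,(120+u/2.6,150+v/2.6),.1)[:2]-T) for u,v in((513,108),(548,200),(683,187),(638,97))]
c,s=np.cos(TH),np.sin(TH);P=[(c*p[0]+s*p[1],-s*p[0]+c*p[1]) for p in P];P=np.array(P);print(P.round(4),P.mean(0))
e=P[1]-P[0];g=P[2]-P[3];print("yaw",np.arctan2(e[1],e[0]),np.arctan2(g[1],g[0]))
robot.hand_in()
```

```text
[[-0.0505  0.0576]
 [ 0.0568  0.0587]
 [ 0.0598  0.1547]
 [-0.0475  0.1561]] [0.00465313 0.10677431]
yaw 0.01015330556122662 -0.01330147170572102
the job is handed in; nothing more can be done
```

I pushed the stop by its post with closed fingers until the carton was home at the rubber bar. Then I let go, flipped the cam lever over centre with the fingertips, backed off and handed in at about 15.4 s of the 67 s allowed. No verdict is reported.

**Carton:** My last check put its centre at about 107 mm along the jig (more than 88 needed). It was square within about 0.013 rad (limit 0.06).

**Foot force:** The last push read about 16 N in total. Taking off the drag of about 9 N measured on the way, the foot was left pressing with about 7 N. I could not measure this directly after locking. The last picture shows the foot still on the carton.

**Lever:** Its end appeared exactly where it should be when fully closed (1.95 rad). My first push angle pressed too much into the lever, reaching 17.6 N, so I backed off and re-seated the fingertips. The highest reading after that was 20.6 N, under the 25 N limit. I only read the force at the end of each move, so a brief higher peak in between can't be ruled out.

**Bystanders:** I never went near the tape roll, cup or mailer, and they looked unmoved in the last picture, though the mailer was only partly in view. The gripper was clear of everything at hand-in.

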